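# Move the dried oval ornament from the drying rack to its display block

## Task

The oil on the wide oval ornament (the oval ring on a flat foot, with pine trees inside) has dried: lift it up and off its hook without disturbing the ornaments beside it, and stand it, foot down, in the empty wooden display block. Lower it into the slanted groove, in the middle of the block, and keep hold of it until the foot is fully home on the groove's floor; then let go so that it stands leaning back in the groove by itself. Leave everything else where it is.

Things in the scene. Friction and masses are not known exactly. Their poses are not given: they have to be found in the camera images.
- oval: ornament to move: dark wood plate 10 mm thick, about 65 g; oval ring 130 wide, 96 high, rim 15 mm, on a flat foot bar 76 wide, 14 high; 104 mm high over all. Origin: middle of the foot's underside; x through the thickness, y across, z up (faces alike). Three small pine trees inside, within 35 mm of the middle, tops below z = 48 mm. It hangs upright on any one of the three hooks
- rack: drying rack, fixed: 410 mm dark steel crossbar (12 thick, 24 high) at height 250 mm on two 14 mm posts (y = -80, +80 mm) with foot bars; three level steel wire hooks, 6 mm thick, at y = -160, 0, +160 mm, axis at height 250 mm, run out along -x (towards the robot). Pieces hang 75 to 95 mm out from the bar. Origin: on the table under the middle of the bar; y along the bar, z up
- block: empty display block: loose, medium-brown wood, 140 mm long (y), 68 deep (x), 34 high, about 240 g, with one straight groove along its whole length, open at both ends and at the top, 13 mm wide between its walls, 20 mm deep. Going up, the groove leans 25 degrees from vertical towards the block's -x (roughly towards the robot). Origin: centre of the underside; z up
- groove (a point): centre of the groove's floor in the empty block, at (10.5, 0, 15.9) mm in the block's frame, block's axes. The groove rises from here along (-0.423, 0, 0.906); its mouth in the block's top is centred at x = 2 mm. The floor is square to the walls; when the ornament is home its origin lies here; let go, it leans 25 to some 33 degrees because of the play
- oval_top (a point): inside of the oval's top rim, middle (z = 88.5 mm in the ornament's frame): here it rests on its hook. The oval's centre is at z = 56 mm, its outer top at 104 mm; at y = 44 mm either side the rim spans about z = 72 to 91 mm and is clear of the hook. The opening is 100 mm wide and 65 mm high
- prong1 (a point): point on the axis of the middle hook, 85 mm out from the bar (rack axes). Each hook is straight to 115 mm out, then turns up; it ends 127 mm out, its tip 17 mm above the axis. A hanging piece must rise more than 14 mm, best 22 mm (the oval has some 40 mm before its trees meet the wire), then come off along the rack's -x
- wreath: a bystander: round twig wreath of dark wood, 95 mm across, 10 mm thick, no foot, hanging on another hook; origin at its lowest point
- star: a bystander: five-pointed star frame of dark wood, 118 mm across, 10 mm thick, hanging on another hook; origin in the middle, level with its lowest points
- card_block: a bystander: a display block like the empty one but with a white card 105 mm wide standing in its groove, 93 mm high over all; origin at the centre of its underside
- jar: a bystander: amber glass jar with a lid, 58 mm across, 85 mm high, standing under the hanging pieces; origin at the centre of its underside
- tape: a bystander: roll of brown tape lying flat, 90 mm across, 36 mm high; origin at the centre of its underside
- heart: a bystander: flat wooden heart frame lying on the table, about 90 mm, 10 mm thick
- scissors: a bystander: scissors with blue handles lying on the table, 175 mm long
- sanding_block: a bystander: cork sanding block 65 x 100 x 28 mm lying on the table
Things that resemble listed ones, but are neither listed nor needed, are in the scene too. Leave any green look-alike of the oval alone.

How it is judged:
By the outcome, as a careful person would: the job done as asked, in the order asked, and still so for the second after the job is handed in, with the robot touching nothing.
It also fails if it takes over 48 s, if anything falls off the work surface, if the arm or the gripper's body presses on something with over 40 N, if the wrist force passes 120 N, or if a joint passes its speed limit or range.

## Robot

A 6-joint arm with a two-finger parallel gripper is mounted at the origin on the work surface. World frame = base frame: x ahead of the robot, y to its left, z up, the work surface at z = 0. Lengths are in m, angles in degrees, forces in N, time in s.
With the tool pointing down it reaches from about 0.375 to 0.9 m from the base axis. Payload 3.1 kg.
Tool frame: the origin (TCP) lies at the very end of the fingers, on their centre line; the grasp point (between the pads) lies 19 mm behind it (bot.hold_point_z is the z of the grasp point in the tool frame, in m); z points along the fingers, y is the line along which they close (so a half turn about z gives the same grasp; the last joint's range is limited). The gripper opens to 87 mm and grips with 3 to 60 N. Pads are 19 mm wide; open, the fingers measure 117 mm over their backs; the gripper's body (75 mm by 190 mm) begins 51 mm behind the grasp point.
Start: joints at [55.09, 30.224, 82.088, -0, 67.689, -10.227], TCP at [0.261, 0.568, 0.223] pointing down, gripper open.
Joint ranges: [-176.69, 176.69], [-43.24, 126.21], [12.49, 139.97], [-82, 262], [0, 151.66], [-163.58, 163.58]. Speed limits (degrees/s): [159.86, 159.86, 180, 180, 180, 180].

## Interface

Orientations are given as a 3x3 rotation matrix whose columns are the frame's x, y, z axes.
In Python, from rig import bot, capture, camera_model gives the robot as it stands.
- The arm moves only by the tool apply_moves, never from a script. Its argument "plan" is text: rows parted by semicolons, each of 6 numbers parted by spaces: the shift along the tool's x, y, z in units of 0.05 m (1.0 is 0.05 m), then the turn, a rotation vector about the tool's x, y, z in units of 360 degrees (1.0 is 360 degrees). In form: dx dy dz ax ay az; .... A call has 1 to 10 rows; each row shifts and turns the commanded pose from where the row before left it, along the tool's axes as they then stand; what a row does not reach is not made up. A row lasts 1/12 s, in which the tool goes at most 41.7 mm and 7.16 degrees, less where a joint would pass 70% of its speed; a pose out of reach is approached as far as the arm can. A call with a number of a shift or a turn outside -1 to 1 is refused whole. A call with a gripper value outside its range is refused whole. "gripper" is the gripper command: -1 is shut, 1 is fully open, values between are in proportion, set as the call begins (left out, the last holds). The fingers move at their own pace and stop on an object; the grip force is fixed at half the most. Time passes only in rows, so rows that do not move let the fingers close. It gives the time, the measured TCP pose, the force, the opening and the grip force at its end, in the units of the state.
- bot.read_state(): the state, without advancing time (a new reading comes with each control period).
- capture(name): name is "scene" or "side" or "wrist"; returns the picture (480x640x3 uint8, red, green, blue); there is no depth.
- camera_model(name): a dict with "vertical_fov" (degrees; the focal length in pixels is half the picture's height over the tangent of half this angle, whatever the lens; pixels are square), "cx", "cy" (the principal point, pixels), "position" and "rotation" of the camera in the world; the wrist camera has in their place "hand_eye" (4x4, takes a point from camera to tool coordinates, whose origin is the TCP and whose axes are the flange's). Camera axes: x right, y down, z forward; pixel columns grow to the right and rows downward; lengths in m; the calibration is good to about 2 mm. A picture is of the moment at which its call begins: read the wrist's pose just before it. camera_model takes no time and is no camera call.
- bot.hand_in(): hands the job in; it is judged then, once.
The state is a dict: "time_s": time; "joint_positions": joint angles; "qvel": joint speeds; "tau": joint torques, N m; "position": TCP position; "tcp_rot": TCP orientation; "force": force on the tool from outside, world axes, zero at the start; "moment": the same for the moment, N m; "opening": opening from 0.0 (shut) to 1.0 (fully open); "grasp_force": force on a finger pad.
Only numpy, scipy, OpenCV 4.12 (cv2) and the standard library are available. Lean on these libraries where they do the work, as an engineer would, in place of code of your own. Each camera call takes 0.05 s, during which the arm holds its last target. There are 200 camera calls.

## Working session

There is one attempt and no reset: what is moved stays moved. The work goes in short steps, Python scripts to look and compute and a tool call to move; the robot and the scene stay as the last step left them, time stands still between calls to the robot, and variables do not carry over. Pictures are saved under pics/ and viewed, at most 12 in all, crops included, and the job is handed in when it is done.

Besides the shell and the picture viewer there is one more tool, called after "Emit:" as name(argument=value, ...) on one line, values as JSON. apply_moves: Moves the arm, as the interface text tells. Its arguments: {"type":"object","properties":{"plan":{"type":"string"},"gripper":{"type":"number"}},"required":["plan"]}

```bash
mkdir -p pics; ls; python3 - <<'E'
from rig import bot,capture,camera_model
import cv2,numpy as np
a=[capture(n) for n in("scene","side")]
for n,i in zip(("scene","side"),a):
    cv2.imwrite(f"pics/{n}0.png",i[:,:,::-1]); print(n,camera_model(n))
print(camera_model("wrist"),bot.read_state(),bot.hold_point_z)
E
```

```text
pics
scene {'vertical_fov': 48.79379985731238, 'cx': 327.665847186243, 'cy': 244.4359144568031, 'position': array([1.08098503, 0.07287986, 1.15475254]), 'rotation': array([[-0.1296941 ,  0.85294232, -0.50563707],
       [ 0.99154069,  0.11421016, -0.06166932],
       [ 0.00514852, -0.50935787, -0.86053939]])}
side {'vertical_fov': 55.85139132640124, 'cx': 318.27959445161576, 'cy': 236.20013961481158, 'position': array([ 0.16814405, -0.67390357,  0.96344059]), 'rotation': array([[ 0.90290954, -0.30773206,  0.30009222],
       [-0.42982218, -0.6420386 ,  0.63485379],
       [-0.00269407, -0.70220183, -0.71197284]])}
{'vertical_fov': 58.38648955489882, 'cx': 318.1159743815317, 'cy': 238.5897808122995, 'hand_eye': array([[-1.49295057e-04, -9.51887020e-01, -3.06449145e-01,
         8.50819527e-02],
       [ 9.99999698e-01,  9.15308810e-05, -7.71488755e-04,
         5.63581634e-04],
       [ 7.62419693e-04, -3.06449168e-01,  9.51886719e-01,
        -1.61443022e-01],
       [ 0.00000000e+00,  0.00000000e+00,  0.00000000e+00,
         1.00000000e+00]])} {'time_s': 0.1, 'joint_positions': array([ 5.50887751e+01,  3.02724831e+01,  8.21489394e+01, -6.38501766e-04,
        6.76886458e+01, -1.02278200e+01]), 'qvel': array([-0.00568061, -0.05733208, -0.1363374 , -0.04956932, -0.06556324,
        0.02814093]), 'tau': array([ 1.49193265e-04, -4.40984166e+01, -1.77149963e+01,  6.35287492e-02,
        5.34110167e-02, -5.55281406e-05]), 'position': array([0.2606038 , 0.56735736, 0.22168247]), 'tcp_rot': array([[-9.08630760e-01,  4.17599033e-01, -1.09097756e-03],
       [ 4.17600327e-01,  9.08629444e-01, -1.58124114e-03],
       [ 3.30969561e-04, -1.89235692e-03, -9.99998155e-01]]), 'force': array([0.5315144 , 0.32275086, 0.13567272]), 'moment': array([-0.02126036,  0.06156584, -0.01686872]), 'grasp_force': 0.0, 'opening': 0.9996629631902916} -0.0187
```

View pics/scene0.png

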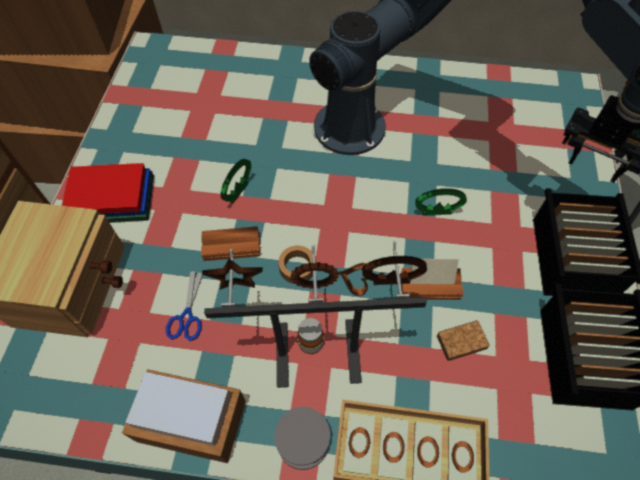

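View pics/side0.png

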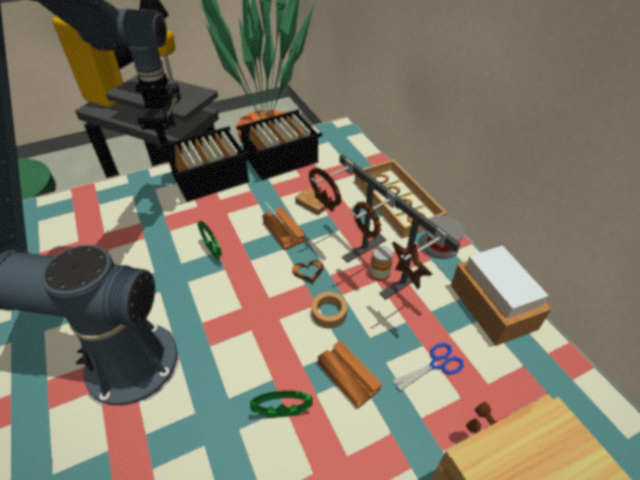

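The scene view shows the empty block at (230,243), the card block at (435,278) and the hook row along the bar from (207,311) to (425,302).

Candidates for the oval:
- The dark oval on the end hook, at scene (395,270) and side (325,188).
- The wreath, at scene (315,275).
- Green look-alikes at scene (237,180) and (441,202).

I choose the dark one at (395,270) and check it in a close crop.

```bash
python3 - <<'E'
import cv2,numpy as np
a=cv2.imread("pics/scene0.png")[215:365,190:480]; b=cv2.imread("pics/side0.png")[150:420,255:475]
cv2.imwrite("pics/c1.png",cv2.resize(a,None,fx=2.75,fy=2.75,interpolation=2))
cv2.imwrite("pics/c2.png",cv2.resize(b,None,fx=2.2,fy=2.2,interpolation=2))
E
```

```text
(no output)
```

View pics/c1.png

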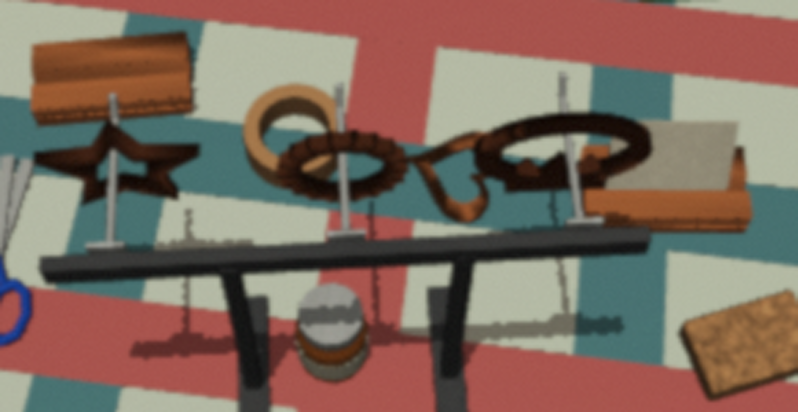

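View pics/c2.png

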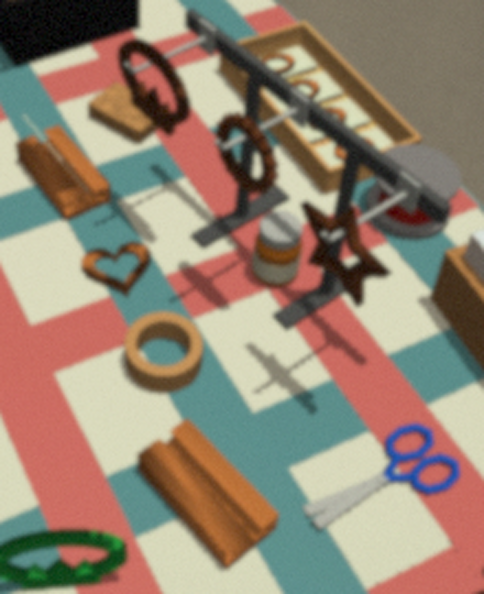

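The crops confirm it. The dark oval with pine trees and a flat foot hangs on the right-hand hook (scene crop (563,150), side crop (153,85)). The wreath is in the middle, the star on the left, and the empty block is at the lower left of the rack. Next I triangulate.

```bash
cat > h.py <<'E'
import numpy as np,cv2
from rig import bot,capture,camera_model
def cam(n,st=None):
    m=camera_model(n); f=240/np.tan(np.radians(m["vertical_fov"]/2))
    if n!="wrist": R,p=m["rotation"],m["position"]
    else:
        H=m["hand_eye"]; T=st["tcp_rot"]; R=T@H[:3,:3]; p=np.array(st["position"])+T@H[:3,3]
    return f,m["cx"],m["cy"],R,p
def ray(c,px):
    f,cx,cy,R,p=c; d=R@np.array([(px[0]-cx)/f,(px[1]-cy)/f,1]); return p,d/np.linalg.norm(d)
def plane(c,px,z):
    p,d=ray(c,px); return p+d*(z-p[2])/d[2]
def tri(c1,a,c2,b):
    p,d=ray(c1,a); q,e=ray(c2,b)
    s=np.linalg.lstsq(np.c_[d,-e],q-p,rcond=None)[0]
    u,v=p+s[0]*d,q+s[1]*e; return (u+v)/2,np.linalg.norm(u-v)
def proj(c,X):
    f,cx,cy,R,p=c; v=R.T@(np.asarray(X)-p); return np.array([cx+f*v[0]/v[2],cy+f*v[1]/v[2]])
E
python3 - <<'E'
from h import *
np.set_printoptions(precision=4,suppress=True)
S,D=cam("scene"),cam("side")
s=lambda x,y:(x/2.75+190,y/2.75+215)
d=lambda x,y:(x/2.2+255,y/2.2+150)
for n,a,b in [("hook oval tip",(562,75),(130,68)),("hook mid tip",(339,87),(221,146)),("hook star tip",(113,96),(322,237)),
 ("root oval",(587,219),(208,40)),("root mid",(345,234),(304,110)),("root star",(103,246),(412,195)),
 ("bar +y end top",(650,232),(190,12)),("bar -y end top",(40,262),(447,200)),
 ("oval +y",(651,143),(122,58)),("oval -y",(476,150),(184,110)),
 ("blk top far-y? ",(187,34),(183,422)),("blk c2",(194,93),(277,517)),("blk c3",(32,45),(142,458)),]:
    X,e=tri(S,s(*a),D,d(*b)); print(n,X,round(e,4))
for n,a in [("tl",(32,45)),("tr",(187,34)),("br",(194,93)),("bl",(33,108))]: print(n,plane(S,s(*a),.034))
for n,a in [("tl",(142,458)),("tr",(183,422)),("br",(277,517)),("bl",(227,545))]: print(n,plane(D,d(*a),.034))
E
```

```text
hook oval tip [0.5364 0.1358 0.2603] 0.0076
hook mid tip [ 0.5668 -0.0214  0.2594] 0.0081
hook star tip [ 0.5932 -0.1772  0.2597] 0.0022
root oval [0.6455 0.1584 0.2508] 0.0145
root mid [ 0.6782 -0.0029  0.2534] 0.0118
root star [ 0.7067 -0.1618  0.2535] 0.0075
bar +y end top [0.6494 0.2038 0.2578] 0.0053
bar -y end top [ 0.726  -0.1942  0.266 ] 0.0004
oval +y [0.5589 0.2074 0.2167] 0.0074
oval -y [0.5814 0.0827 0.2204] 0.0024
blk top far-y?  [ 0.432  -0.188   0.0743] 0.0293
blk c2 [ 0.4704 -0.2346 -0.0181] 0.1374
blk c3 [ 0.4167 -0.27    0.0921] 0.1079
tl [ 0.4266 -0.3239  0.034 ]
tr [ 0.3963 -0.187   0.034 ]
br [ 0.4566 -0.1686  0.034 ]
bl [ 0.4906 -0.3066  0.034 ]
tl [ 0.3948 -0.1988  0.034 ]
tr [ 0.4525 -0.1792  0.034 ]
br [ 0.4873 -0.3148  0.034 ]
bl [ 0.4287 -0.3187  0.034 ]
```

Emit:
apply_moves(plan="0 0 -0.22 0 0 0.0168;0 0 -0.22 0 0 0.0168;0 0 -0.22 0 0 0.0168;0 0 -0.22 0 0 0.0168;0 0 -0.22 0 0 0.0168;0 0 -0.22 0 0 0.0168;0 0 -0.22 0 0 0.0168;0 0 -0.22 0 0 0.0168;0 0 -0.22 0 0 0.0168", gripper=1)

```text
time_s: 0.85
position: [0.2607, 0.5675, 0.3215]
tcp_rot: [[-0.184, 0.983, -0.001], [0.983, 0.184, -0.001], [-0.001, -0.001, -1.0]]
force: [0.9, -0.2, 0.0]
opening: 0.997
grasp_force: 0.0
```

```bash
cat >> h.py <<'E'
def delta(P,R=None,st=None):
    "tool-axis shift (units) and rotvec (units, to apply after / in current tool axes)"
    from scipy.spatial.transform import Rotation as Ro
    st=st or bot.read_state(); T=np.array(st["tcp_rot"])
    print("shift",np.round(T.T@(np.asarray(P)-st["position"])/.05,3), "t",round(st["time_s"],2))
    if R is not None: print("turn",np.round(Ro.from_matrix(T.T@R).as_rotvec()/2/np.pi,4))
E
python3 - <<'E'
from h import *
y=np.radians(10.8);R=np.array([[-np.sin(y),np.cos(y),0],[np.cos(y),np.sin(y),0],[0,0,-1]])
s=bot.read_state();print(s["position"],s["joint_positions"]);delta([.578,.102,.32],R)
E
```

```text
[0.26069274 0.56752545 0.32145613] [ 5.50910554e+01  2.50430190e+01  7.48974765e+01 -8.27355730e-04
  8.01399079e+01  4.45032431e+01]
shift [-10.318   4.527   0.035] t 0.85
turn [-0.0002  0.0002 -0.0006]
```

Emit:
apply_moves(plan="-0.645 0.283 0 0 0 0;-0.645 0.283 0 0 0 0;-0.645 0.283 0 0 0 0;-0.645 0.283 0 0 0 0;-0.645 0.283 0 0 0 0;-0.645 0.283 0 0 0 0;-0.645 0.283 0 0 0 0;-0.645 0.283 0 0 0 0")

```text
time_s: 1.52
position: [0.4212, 0.3343, 0.3212]
tcp_rot: [[-0.189, 0.982, -0.001], [0.982, 0.189, -0.0], [-0.0, -0.001, -1.0]]
force: [1.0, 0.6, 0.2]
opening: 1.003
grasp_force: 0.0
```

Emit:
apply_moves(plan="-0.645 0.283 0 0 0 0;-0.645 0.283 0 0 0 0;-0.645 0.283 0 0 0 0;-0.645 0.283 0 0 0 0;-0.645 0.283 0 0 0 0;-0.645 0.283 0 0 0 0;-0.645 0.283 0 0 0 0;-0.645 0.283 0 0 0 0;0 0 0 0 0 0;0 0 0 0 0 0")

```text
time_s: 2.35
position: [0.5813, 0.1022, 0.3206]
tcp_rot: [[-0.185, 0.983, -0.002], [0.983, 0.185, 0.0], [0.001, -0.002, -1.0]]
force: [-0.6, 0.7, -0.1]
opening: 1.0
grasp_force: 0.0
```

```bash
python3 - <<'E'
from h import *
s=bot.read_state();print(s["position"],s["joint_positions"]);np.save("s1.npy",s,allow_pickle=True)
cv2.imwrite("pics/w1.png",capture("wrist")[:,:,::-1])
E
```

```text
[0.58126447 0.10220279 0.32061692] [-8.75467956e-01  2.20505019e+01  7.99599545e+01  1.38257945e-02
  7.80826806e+01 -1.15635846e+01]
```

View pics/w1.png

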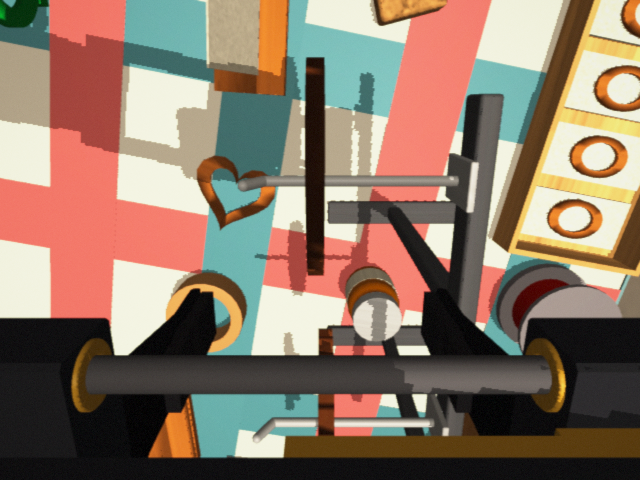

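The wrist view shows the oval edge-on, columns about 306–325 and rows 58–275. Its hook crosses at row 181, from the tip at column 240 to the bar near column 475.

```bash
python3 - <<'E'
from h import *
np.set_printoptions(precision=4,suppress=True)
s=np.load("s1.npy",allow_pickle=True).item();W=cam("wrist",s);S=cam("scene")
im=cv2.imread("pics/w1.png").astype(int)
for r in (65,90,120,150,165,200,220,240,262,270):
    row=im[r,290:345].max(1); k=np.where(row<70)[0]+290; print(r,k.min(),k.max())
a,b=plane(W,(315.5,58),.2205),plane(W,(316,275),.2205);print(a,b,np.linalg.norm(a-b),(a+b)/2,np.degrees(np.arctan2(-(a-b)[0],(a-b)[1])))
h,k=plane(W,(265,182),.25),plane(W,(450,181),.25);print("hook",h,k,np.degrees(np.arctan2((k-h)[1],(k-h)[0])))
# second view height checks
for n,u,v in [("+y end",(315.5,58),(651,143)),("-y end",(316,275),(476,150))]:
    print(n,*tri(W,u,S,(v[0]/2.75+190,v[1]/2.75+215)))
print("top mid",plane(W,(315.5,175),.2685), "tip",plane(W,(240,184),.265))
E
```

```text
65 306 323
90 306 323
120 305 323
150 306 323
165 306 323
200 306 323
220 307 323
240 307 323
262 307 322
270 315 321
[0.5596 0.208  0.2205] [0.5842 0.0783 0.2205] 0.13205903272967087 [0.5719 0.1431 0.2205] 10.712591182407296
hook [0.5447 0.139  0.25  ] [0.6435 0.1582 0.25  ] 11.001723375695992
+y end [0.5598 0.2083 0.2241] 0.0011946103725514639
-y end [0.5841 0.0827 0.2288] 0.0021168003803968163
top mid [0.5706 0.1509 0.2685] tip [0.5337 0.1387 0.265 ]
```

Emit:
apply_moves(plan="-0.01 -0.01 0.37 0 0 0;-0.01 -0.01 0.37 0 0 0;-0.01 -0.01 0.37 0 0 0;-0.01 0 0.37 0 0 0;0 0 0.37 0 0 0;0 0 0 0 0 0;0 0 0 0 0 0")

```text
time_s: 2.98
position: [0.5781, 0.103, 0.2284]
tcp_rot: [[-0.191, 0.982, -0.003], [0.982, 0.191, 0.0], [0.001, -0.003, -1.0]]
force: [-0.8, -0.7, -0.2]
opening: 1.004
grasp_force: 0.0
```

Emit:
apply_moves(plan="0 0 0 0 0 0;0 0 0 0 0 0;0 0 0 0 0 0;0 0 0 0 0 0;0 0 0 0 0 0;0 0 0 0 0 0;0 0 0 0 0 0;0 0 0 0 0 0;0 0 0 0 0 0;0 0 0 0 0 0", gripper=-1)

```text
time_s: 3.82
position: [0.5796, 0.1016, 0.229]
tcp_rot: [[-0.189, 0.982, -0.0], [0.982, 0.189, -0.0], [0.0, -0.0, -1.0]]
force: [0.7, -0.2, 0.8]
opening: 0.325
grasp_force: 0.0
```

Emit:
apply_moves(plan="0 0 0 0 0 0;0 0 0 0 0 0;0 0 0 0 0 0;0 0 0 0 0 0;0 0 0 0 0 0;0 0 0 0 0 0;0 0 0 0 0 0")

```text
time_s: 4.4
position: [0.5796, 0.1017, 0.229]
tcp_rot: [[-0.189, 0.982, -0.0], [0.982, 0.189, -0.0], [-0.0, -0.0, -1.0]]
force: [-0.6, 0.2, 0.7]
opening: 0.109
grasp_force: 30.0
```

```bash
python3 - <<'E'
from h import *
s=bot.read_state();print(s["position"],s["opening"],s["grasp_force"]);np.save("s2.npy",s,allow_pickle=True)
cv2.imwrite("pics/w2.png",capture("wrist")[:,:,::-1])
E
```

```text
[0.57956742 0.10169935 0.22901604] 0.10853811453892925 30.000022924505174
```

View pics/w2.png

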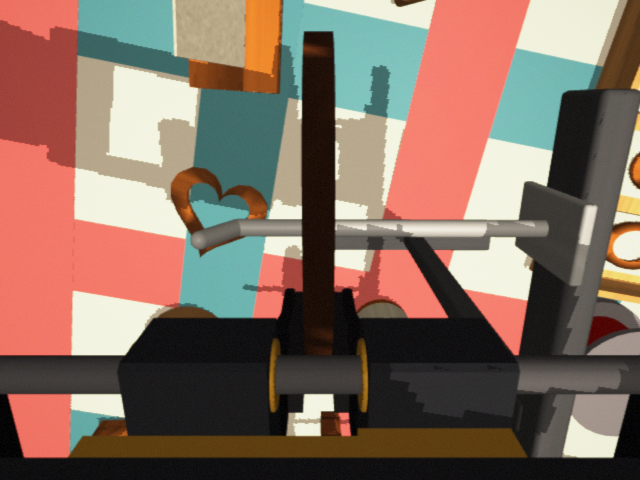

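The picture shows the rim held between the pads, the oval at columns 303–335, its +y end at row 32, with the hook clear of the fingers. Lift and take it off.

Emit:
apply_moves(plan="0 0 -0.12 0 0 0;0 0 -0.12 0 0 0;0 0 -0.12 0 0 0;0 0 -0.1 0 0 0;0 0 0 0 0 0;0 -0.2 0 0 0 0;0 -0.3 0 0 0 0;0 -0.3 0 0 0 0;0 -0.3 0 0 0 0;0 -0.3 0 0 0 0")

```text
time_s: 5.28
position: [0.5089, 0.0883, 0.2517]
tcp_rot: [[-0.189, 0.982, -0.002], [0.982, 0.189, -0.0], [0.0, -0.002, -1.0]]
force: [-0.7, 0.2, -2.3]
opening: 0.116
grasp_force: 30.0
```

Emit:
apply_moves(plan="0 -0.4 0 0 0 0;0 -0.4 0 0 0 0;0 -0.4 0 0 0 0;0 0 0 0 0 0;0 0 0 0 0 0")

```text
time_s: 5.7
position: [0.4505, 0.0771, 0.2521]
tcp_rot: [[-0.188, 0.982, -0.0], [0.982, 0.188, 0.0], [0.0, -0.0, -1.0]]
force: [0.2, -0.0, -0.8]
opening: 0.112
grasp_force: 30.0
```

```bash
python3 - <<'E'
from h import *
np.set_printoptions(precision=4,suppress=True)
s0=np.load("s2.npy",allow_pickle=True).item();W=cam("wrist",s0)
e=plane(W,(318,32),.2205);o=s0["tcp_rot"].T@(e-s0["position"]);print("end in tool",o)
# block measure: from scene & side colours
for n in("scene","side"):
    im=capture(n);cv2.imwrite(f"pics/{n}1.png",im[:,:,::-1])
s=bot.read_state();print(s["position"],s["joint_positions"],s["grasp_force"])
a=cv2.imread("pics/scene1.png")[160:340,180:440]; b=cv2.imread("pics/side1.png")[310:420,300:400]
A=cv2.resize(a,None,fx=1.6,fy=1.6,interpolation=2);B=cv2.resize(b,None,fx=3.8,fy=3.8,interpolation=2)
C=np.zeros((max(len(A),len(B)),A.shape[1]+B.shape[1],3),np.uint8);C[:len(A),:A.shape[1]]=A;C[:len(B),A.shape[1]:]=B
cv2.imwrite("pics/c3.png",C);print(A.shape,B.shape)
E
```

```text
end in tool [ 0.1087 -0.0001  0.0085]
[0.4527 0.0771 0.2523] [ -4.3293  15.0282 102.9024   0.0054  61.9757 -15.2044] 29.99977588187903
(288, 416, 3) (418, 380, 3)
```

View pics/c3.png

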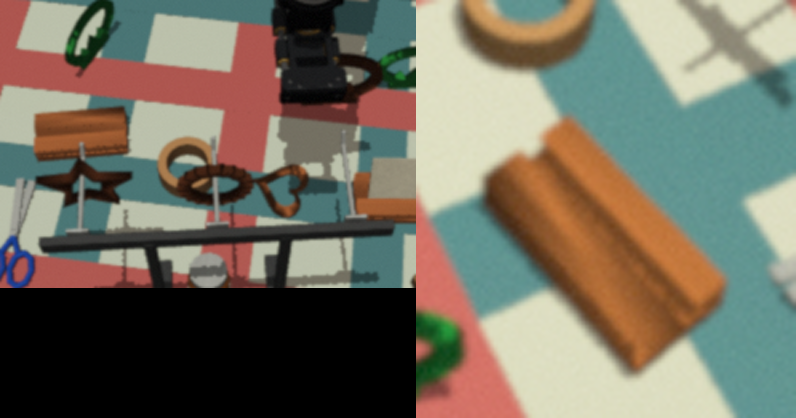

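The oval is off its hook and held, at scene crop (355,75). The wreath (215,185), the star (82,183) and the block (80,132) are unmoved. Next I go to a viewpoint beside the block.

Emit:
apply_moves(plan="-0.64 -0.28 0 0 0 0;-0.64 -0.28 0 0 0 0;-0.64 -0.28 0 0 0 0;-0.64 -0.28 0 0 0 0;-0.64 -0.28 0 0 0 0;-0.64 -0.28 0 0 0 0")

```text
time_s: 6.3
position: [0.4063, -0.1293, 0.2522]
tcp_rot: [[-0.189, 0.982, 0.001], [0.982, 0.189, -0.001], [-0.001, 0.001, -1.0]]
force: [0.1, -0.4, -1.8]
opening: 0.118
grasp_force: 30.0
```

Emit:
apply_moves(plan="-0.64 -0.28 0 0 0 0;-0.64 -0.28 0 0 0 0;-0.64 -0.28 0 0 0 0;-0.64 -0.28 0 0 0 0;-0.64 -0.28 0 0 0 0;-0.64 -0.28 0 0 0 0;0 0 0 0 0 0;0 0 0 0 0 0;0 0 0 0 0 0")

```text
time_s: 7.05
position: [0.3596, -0.3315, 0.2516]
tcp_rot: [[-0.188, 0.982, -0.0], [0.982, 0.188, 0.001], [0.001, -0.0, -1.0]]
force: [-0.6, 0.4, -1.8]
opening: 0.114
grasp_force: 30.0
```

```bash
python3 - <<'E'
from h import *
s=bot.read_state();print(s["position"],s["joint_positions"],s["grasp_force"]);np.save("s3.npy",s,allow_pickle=True)
cv2.imwrite("pics/w3.png",capture("wrist")[:,:,::-1])
E
```

```text
[ 0.35964293 -0.33153847  0.25159463] [-5.58053182e+01  1.76004264e+01  9.90394693e+01  3.05409135e-02
  6.34365073e+01 -6.66689187e+01] 30.000044340267777
```

View pics/w3.png

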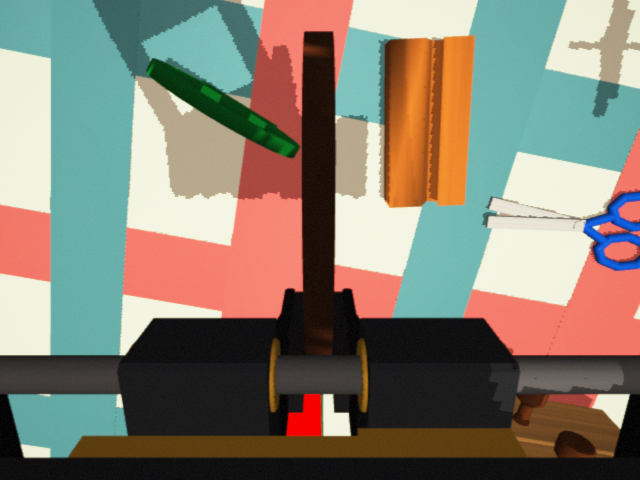

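The wrist view shows the empty block with its top face at about (388,40), (474,37), (464,204) and (388,207), and the groove along columns 425–442. Now I measure its edges.

```bash
python3 - <<'E'
from h import *
np.set_printoptions(precision=4,suppress=True)
s=np.load("s3.npy",allow_pickle=True).item();W=cam("wrist",s)
im=cv2.imread("pics/w3.png");hsv=cv2.cvtColor(im,cv2.COLOR_BGR2HSV)
m=((hsv[:,:,0]>5)&(hsv[:,:,0]<20)&(hsv[:,:,1]>170)).astype(np.uint8);m[:,:370]=0;m[:,490:]=0;m[230:]=0
for r in (60,120,180): k=np.where(m[r])[0];print(r,k.min(),k.max(),im[r,376:478:2,2])
c=max(cv2.findContours(m,0,1)[0],key=cv2.contourArea);print(cv2.minAreaRect(c),cv2.approxPolyDP(c,4,True)[:,0].tolist())
q=[(388,40),(474,37),(464,204),(388,207)]
for p in q: print(p,plane(W,p,.034))
# height check with side view: top corner (+x,+y),( +x,-y)
D=cam("side")
for u,v in [((474,37),(568,118)),((464,204),(724,278))]: print(*tri(W,u,D,((v[0]-416)/3.8+300,v[1]/3.8+310)))
E
```

```text
60 386 472 [123 124  75  70  67  68  70  85 100 108 114 119 120 128 140 170 187 202
 214 220 225 230 235 233 225 209 183 166 214 200 144 145 139 150 231 238
 240 239 235 233 233 234 232 229 226 226 222 227 227 128 110]
120 386 468 [125 124  72  64  65  92 107 165 177 179 182 187 192 201 212 224 232 241
 238 235 230 226 217 204 163 160 163 215 147 142 145 140 177 236 241 243
 241 238 237 236 237 235 235 235 233 233 232 146 114 117 114]
180 385 464 [244 243 188 180 116 134 144 222 232 234 233 231 230 228 222 215 210 206
 198 192 196 188 177 166 152 162 202 145 150 150 150 205 240 242 243 241
 240 237 239 239 239 238 239 239 238 173 117 117 113 116 112]
((429.0, 120.99998474121094), (87.99998474121094, 169.99996948242188), 0.0) [[473, 36], [386, 44], [385, 199], [390, 206], [420, 205], [425, 200], [463, 203]]
(388, 40) [ 0.3902 -0.1914  0.034 ]
(474, 37) [ 0.4578 -0.1762  0.034 ]
(464, 204) [ 0.4898 -0.3103  0.034 ]
(388, 207) [ 0.423 -0.326  0.034]
[ 0.4602 -0.1746  0.0254] 0.00034822006806205317
[ 0.4904 -0.3106  0.0324] 5.8519935938683516e-05
```

```bash
cat >> h.py <<'E'
yaw=np.radians(13.4);C=np.array([.4402,-.2510,0])
bx=np.array([np.cos(yaw),np.sin(yaw),0]);by=np.array([-np.sin(yaw),np.cos(yaw),0]);bz=np.array([0,0,1.])
a=np.radians(25);u=-np.sin(a)*bx+np.cos(a)*bz
G=C+.0105*bx+.0159*bz
RT=np.c_[by,np.cross(by,u),-u]
off=np.array([.0437,0,.0645])
HOME=G-RT@off
E
python3 - <<'E'
from h import *
np.set_printoptions(precision=4,suppress=True)
s=np.load("s3.npy",allow_pickle=True).item();W=cam("wrist",s)
for p in [(442.5,60),(440.3,120),(438,180),(388,120),(469.5,120)]:
    X=plane(W,p,.034)-C;print(p,X@bx,X@by)
print("HOME",HOME,np.linalg.det(RT))
delta(HOME+.08*u,RT)
E
```

```text
(442.5, 60) 0.00980821805897796 0.05257912081908209
(440.3, 120) 0.010005139014849838 0.005175681509954383
(438, 180) 0.010130228216972473 -0.04629220616362447
(388, 120) -0.034491393341892516 0.007164334097535375
(469.5, 120) 0.03484926965117264 0.00406534005053417
HOME [ 0.434  -0.2974  0.0744] 1.0
shift [0.341 0.912 2.096] t 7.1
turn [-0.0695  0.0013 -0.0068]
```

Emit:
apply_moves(plan="0 0 0 -0.0116 0.0002 -0.0011;0 0 0 -0.0116 0.0002 -0.0011;0 0 0 -0.0116 0.0002 -0.0011;0 0 0 -0.0116 0.0002 -0.0011;0 0 0 -0.0116 0.0002 -0.0011;0 0 0 -0.0116 0.0002 -0.0011;0 0 0 0 0 0;0 0 0 0 0 0")

```text
time_s: 7.77
position: [0.3593, -0.3308, 0.2518]
tcp_rot: [[-0.229, 0.882, 0.411], [0.973, 0.208, 0.097], [-0.0, 0.422, -0.907]]
force: [-0.4, -0.8, -1.3]
opening: 0.112
grasp_force: 30.0
```

```bash
sed -i 's/C=np.array(\[.4402,-.2510,0\])/C=np.array([.4407,-.2509,0])/' h.py; python3 - <<'E'
from h import *
delta(HOME+.06*u,RT);print(bot.read_state()["joint_positions"],HOME)
E
```

```text
shift [ 0.305 -0.031  2.701] t 7.77
turn [-0.0001  0.0002 -0.0004]
[ -72.00313743   15.11342159  108.77116337   29.84628337   57.6901337
 -101.81685799] [ 0.43452475 -0.29729414  0.07435685]
```

Emit:
apply_moves(plan="0.05 -0.005 0.45 0 0 0;0.05 -0.005 0.45 0 0 0;0.05 -0.005 0.45 0 0 0;0.05 -0.005 0.45 0 0 0;0.05 -0.005 0.45 0 0 0;0.05 -0.005 0.45 0 0 -0.0004;0 0 0 0 0 0;0 0 0 0 0 0;0 0 0 0 0 0")

```text
time_s: 8.52
position: [0.4112, -0.3046, 0.13]
tcp_rot: [[-0.233, 0.88, 0.413], [0.972, 0.213, 0.095], [-0.004, 0.424, -0.906]]
force: [0.2, -0.5, -0.7]
opening: 0.114
grasp_force: 30.0
```

```bash
python3 - <<'E'
from h import *
delta(HOME,RT)
s=bot.read_state();np.save("s4.npy",s,allow_pickle=True)
w=capture("wrist")[:,:,::-1];d=capture("side")[:,:,::-1]
cv2.imwrite("pics/w4.png",w);cv2.imwrite("pics/d4.png",d)
A=cv2.resize(w,None,fx=.6,fy=.6,interpolation=3);B=cv2.resize(d[250:420,270:400],None,fx=3.2,fy=3.2,interpolation=2)
Cn=np.zeros((max(len(A),len(B)),A.shape[1]+B.shape[1],3),np.uint8);Cn[:len(A),:A.shape[1]]=A;Cn[:len(B),A.shape[1]:]=B
cv2.imwrite("pics/c4.png",Cn[:600,:800]);print(Cn.shape)
E
```

```text
shift [ 0.039 -0.029  1.214] t 8.52
turn [0.0002 0.0005 0.0005]
(544, 800, 3)
```

View pics/c4.png

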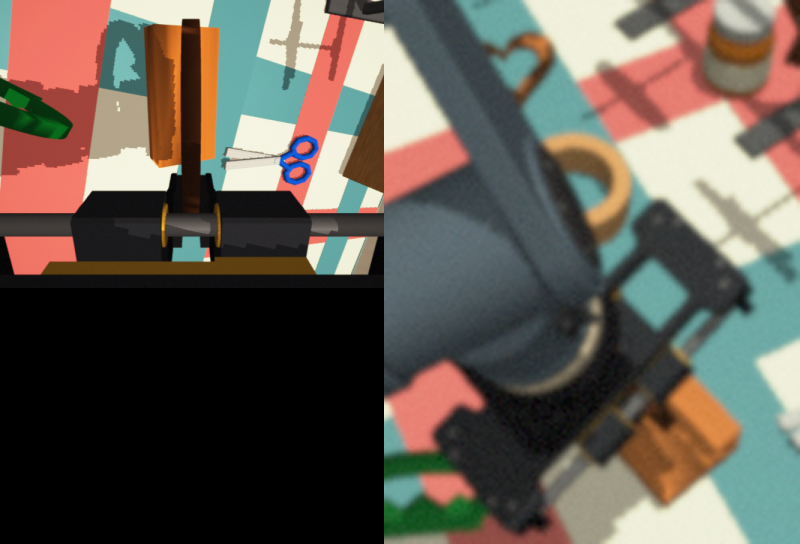

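The wrist half shows the oval plane (column 190) lying along the block's groove, with the block's right edge at about column 217. In the side half the gripper hides the groove. I check the block's right edge against the held plane.

```bash
python3 - <<'E'
from h import *
s=np.load("s4.npy",allow_pickle=True).item();W=cam("wrist",s)
im=cv2.imread("pics/w4.png");h=cv2.cvtColor(im,cv2.COLOR_BGR2HSV)
m=((h[:,:,0]>5)&(h[:,:,0]<20)&(h[:,:,1]>170)&(h[:,:,2]>150))
for r in (60,100,150,200,240,258):
    k=np.where(m[r,330:400])[0]+330
    if len(k): X=plane(W,(k.max()+.5,r),.034)-C;print(r,k.max(),np.round([X@bx,X@by],4))
for r in (40,80,120,200): # oval columns
    row=im[r,285:350].max(1);k=np.where(row<75)[0]+285;print("oval",r,k.min(),k.max())
k=np.where(m[:,345])[0];print(k.min(),k.max(),[np.round((plane(W,(345,v),.034)-C)@by,4) for v in(k.min(),k.max())])
E
```

```text
60 364 [0.0339 0.0627]
100 362 [0.0335 0.0397]
150 360 [0.0332 0.0092]
200 359 [ 0.0338 -0.0236]
240 357 [ 0.0333 -0.0516]
258 357 [ 0.0338 -0.0649]
oval 40 304 331
oval 80 302 333
oval 120 302 333
oval 200 302 333
46 265 [np.float64(0.0698), np.float64(-0.0685)]
```

Emit:
apply_moves(plan="0.02 -0.015 0.15 0.0002 0.0005 0.0005;0.02 -0.012 0.15 0 0 0;0 0 0.15 0 0 0;0 0 0.15 0 0 0;0 0 0.1 0 0 0;0 0 0 0 0 0;0 0 0 0 0 0;0 0 0 0 0 0")

```text
time_s: 9.28
position: [0.4232, -0.2993, 0.0967]
tcp_rot: [[-0.23, 0.882, 0.411], [0.973, 0.208, 0.099], [0.002, 0.422, -0.906]]
force: [-1.0, -0.2, -0.4]
opening: 0.112
grasp_force: 30.0
```

```bash
python3 - <<'E'
from h import *
delta(HOME,RT);print(bot.read_state()["force"])
E
```

```text
shift [-0.013  0.02   0.502] t 9.28
turn [-0.     -0.0002 -0.0003]
[-1.02510524 -0.17788501 -0.41084442]
```

Emit:
apply_moves(plan="0 0 0.06 0 0 0;0 0 0.06 0 0 0;0 0 0.06 0 0 0;0 0 0.06 0 0 0;0 0 0 0 0 0;0 0 0 0 0 0")

```text
time_s: 9.78
position: [0.4281, -0.298, 0.0857]
tcp_rot: [[-0.231, 0.882, 0.41], [0.973, 0.208, 0.099], [0.002, 0.422, -0.906]]
force: [0.5, 0.8, -1.1]
opening: 0.117
grasp_force: 30.0
```

```bash
python3 - <<'E'
from h import *
delta(HOME,RT);s=bot.read_state();print(s["force"],s["moment"])
w=capture("wrist")[:,:,::-1];d=capture("scene")[:,:,::-1];np.save("s5.npy",s,allow_pickle=True)
cv2.imwrite("pics/w5.png",w)
A=cv2.resize(w[0:290,200:400],None,fx=2,fy=2);B=cv2.resize(d[190:290,170:300],None,fx=3,fy=3,interpolation=2)
Cn=np.zeros((580,800,3),np.uint8);Cn[:,:400]=A;Cn[:300,400:790]=B
cv2.imwrite("pics/c5.png",Cn)
E
```

```text
shift [-0.016  0.02   0.26 ] t 9.78
turn [-0.0001 -0.0002 -0.0003]
[ 0.50279267  0.77204809 -1.08579162] [-0.17488042  0.40310652 -0.00911448]
```

View pics/c5.png

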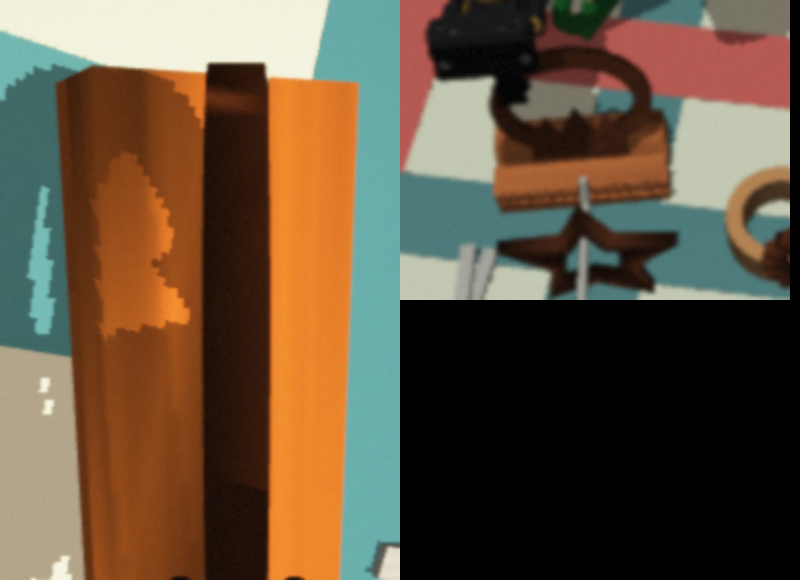

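The scene half shows the foot entering the groove behind the block's front lip at about (585,155), and there is no contact force. I continue down.

Emit:
apply_moves(plan="-0.01 0.015 0.05 0 0 0;0 0 0.05 0 0 0;0 0 0.05 0 0 0;0 0 0.04 0 0 0;0 0 0 0 0 0;0 0 0 0 0 0")

```text
time_s: 10.38
position: [0.4328, -0.2974, 0.0774]
tcp_rot: [[-0.231, 0.882, 0.41], [0.973, 0.208, 0.099], [0.002, 0.422, -0.906]]
force: [-0.2, 0.6, -0.9]
opening: 0.113
grasp_force: 30.0
```

Emit:
apply_moves(plan="0 0 0.03 0 0 0;0 0 0.03 0 0 0;0 0 0 0 0 0;0 0 0 0 0 0")

```text
time_s: 10.72
position: [0.434, -0.2972, 0.0749]
tcp_rot: [[-0.23, 0.882, 0.411], [0.973, 0.208, 0.099], [0.002, 0.422, -0.906]]
force: [0.0, -0.7, -1.5]
opening: 0.11
grasp_force: 30.0
```

Emit:
apply_moves(plan="0 0 0.02 0 0 0;0 0 0 0 0 0;0 0 0 0 0 0")

```text
time_s: 10.97
position: [0.4344, -0.2973, 0.0741]
tcp_rot: [[-0.23, 0.882, 0.411], [0.973, 0.208, 0.098], [0.001, 0.422, -0.906]]
force: [-0.2, 1.1, -0.0]
opening: 0.11
grasp_force: 30.0
```

Emit:
apply_moves(plan="0 0 0.02 0 0 0;0 0 0 0 0 0;0 0 0 0 0 0")

```text
time_s: 11.22
position: [0.4347, -0.2976, 0.074]
tcp_rot: [[-0.23, 0.882, 0.412], [0.973, 0.209, 0.097], [-0.0, 0.423, -0.906]]
force: [-5.2, -1.1, 8.1]
opening: 0.112
grasp_force: 30.0
```

Emit:
apply_moves(plan="0 0 0.015 0 0 0;0 0 0 0 0 0;0 0 0 0 0 0")

```text
time_s: 11.47
position: [0.435, -0.298, 0.0739]
tcp_rot: [[-0.23, 0.882, 0.412], [0.973, 0.209, 0.096], [-0.001, 0.423, -0.906]]
force: [-7.5, -1.2, 14.4]
opening: 0.111
grasp_force: 30.0
```

```bash
python3 - <<'E'
from h import *
delta(HOME,RT);s=bot.read_state();print(s["force"],s["moment"])
d=capture("scene")[:,:,::-1];w=capture("wrist")[:,:,::-1];cv2.imwrite("pics/s6.png",d);cv2.imwrite("pics/w6.png",w)
W=cam("wrist",s);im=w;h=cv2.cvtColor(np.ascontiguousarray(im),cv2.COLOR_BGR2HSV)
m=((h[:,:,0]>5)&(h[:,:,0]<20)&(h[:,:,1]>170)&(h[:,:,2]>150))
for r in (60,150,240):
    k=np.where(m[r,335:420])[0]+335
    if len(k): X=plane(W,(k.max()+.5,r),.034)-C;print(r,k.max(),np.round([X@bx,X@by],4))
E
```

```text
shift [ 0.016 -0.001 -0.011] t 11.47
turn [ 0.0001  0.0003 -0.0002]
[-7.45064167 -1.1696109  14.40617437] [0.00648068 0.54016274 0.12169972]
60 379 [0.0339 0.0587]
150 375 [0.0337 0.0169]
240 371 [ 0.0334 -0.0306]
```

Emit:
apply_moves(plan="0 0 -0.015 0 0 0;0 0 0 0 0 0;0 0 0 0 0 0")

```text
time_s: 11.82
position: [0.4348, -0.2979, 0.074]
tcp_rot: [[-0.23, 0.882, 0.412], [0.973, 0.208, 0.097], [-0.0, 0.423, -0.906]]
force: [-5.4, -1.0, 10.6]
opening: 0.115
grasp_force: 30.0
```

Emit:
apply_moves(plan="0 0 0 0 0 0;0 0 0 0 0 0;0 0 0 0 0 0;0 0 0 0 0 0;0 0 0 0 0 0;0 0 0 0 0 0;0 0 0 0 0 0;0 0 0 0 0 0;0 0 0 0 0 0;0 0 0 0 0 0", gripper=0.9)

```text
time_s: 12.65
position: [0.4348, -0.2971, 0.0731]
tcp_rot: [[-0.23, 0.882, 0.411], [0.973, 0.208, 0.099], [0.002, 0.422, -0.906]]
force: [1.2, 0.3, -0.6]
opening: 0.79
grasp_force: 0.0
```

Emit:
apply_moves(plan="0 0 0 0 0 0;0 0 0 0 0 0;0 0 0 0 0 0;0 0 0 0 0 0;0 0 0 0 0 0;0 0 0 0 0 0")

```text
time_s: 13.15
position: [0.4348, -0.2971, 0.0731]
tcp_rot: [[-0.23, 0.882, 0.411], [0.973, 0.208, 0.099], [0.001, 0.422, -0.906]]
force: [0.1, 0.5, 0.3]
opening: 0.951
grasp_force: 0.0
```

```bash
python3 - <<'E'
from h import *
s=bot.read_state();print(s["force"],s["opening"])
d=capture("scene")[:,:,::-1];w=capture("wrist")[:,:,::-1]
A=cv2.resize(w,None,fx=.62,fy=.62,interpolation=3);B=cv2.resize(d[180:300,170:300],None,fx=3,fy=3,interpolation=2)
Cn=np.zeros((360,800,3),np.uint8);Cn[:len(A),:A.shape[1]]=A;Cn[:360,400:790]=B
cv2.imwrite("pics/c7.png",Cn)
E
```

```text
[0.10330376 0.49473772 0.34937462] 0.9512312241293791
```

View pics/c7.png

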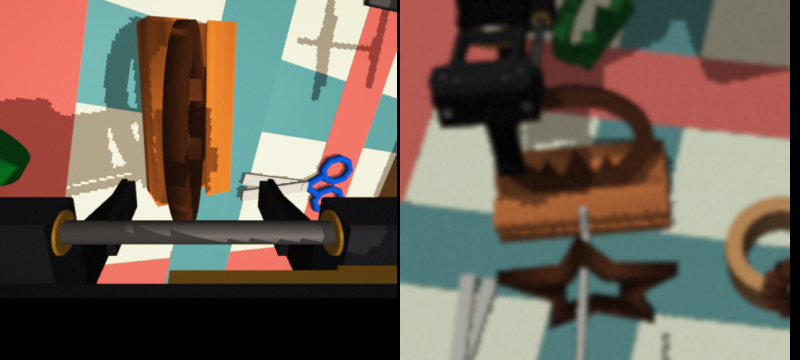

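The oval stands in the groove leaning back (wrist half, column 182), and both fingers are clear of it. Retract.

Emit:
apply_moves(plan="0 0 -0.2 0 0 0;0 0 -0.3 0 0 0;0 0 -0.4 0 0 0;0 0 -0.5 0 0 0;0 0 -0.5 0 0 0;0 0 -0.5 0 0 0;0 0 -0.3 0 0 0;0 0 0 0 0 0;0 0 0 0 0 0")

```text
time_s: 14.0
position: [0.3794, -0.3108, 0.1959]
tcp_rot: [[-0.23, 0.882, 0.411], [0.973, 0.208, 0.097], [-0.0, 0.423, -0.906]]
force: [0.7, -0.3, 0.3]
opening: 0.952
grasp_force: 0.0
```

```bash
python3 - <<'E'
from h import *
s=bot.read_state();np.set_printoptions(precision=4,suppress=True);print(s["force"],s["position"])
w=capture("wrist")[:,:,::-1];d=capture("scene")[:,:,::-1];cv2.imwrite("pics/w8.png",w);cv2.imwrite("pics/s8.png",d)
W=cam("wrist",s)
# dark contour ends + top
g=np.ascontiguousarray(w);h=cv2.cvtColor(g,cv2.COLOR_BGR2HSV)
m=((h[:,:,0]>5)&(h[:,:,0]<20)&(h[:,:,1]>170)&(h[:,:,2]>150)).astype(np.uint8)
c=max(cv2.findContours(m,0,1)[0],key=cv2.contourArea);print(cv2.boundingRect(c))
A=cv2.resize(w,None,fx=.62,fy=.62,interpolation=3);B=cv2.resize(d[180:310,170:300],None,fx=3,fy=3,interpolation=2)
Cn=np.zeros((390,800,3),np.uint8);Cn[:len(A),:A.shape[1]]=A;Cn[:390,400:790]=B
cv2.imwrite("pics/c8.png",Cn)
E
```

```text
[ 0.6532 -0.331   0.2733] [ 0.3794 -0.3108  0.1959]
(322, 59, 34, 179)
```

View pics/c8.png

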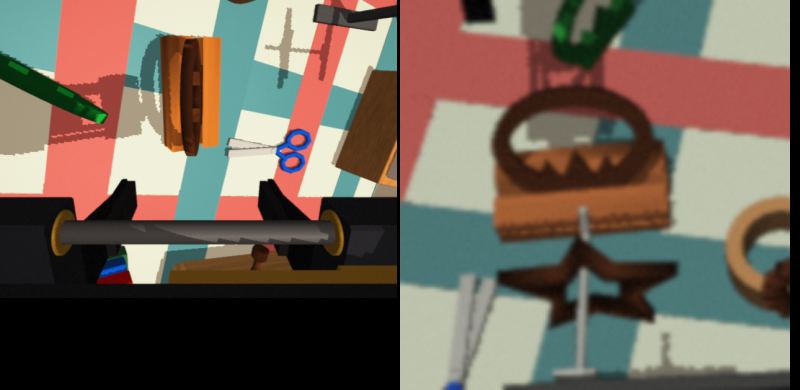

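The oval stands by itself, leaning back in the middle of the block (scene half (573,140)). The star, scissors and tape are unmoved and the gripper is clear, so I hand in.

```bash
python3 -c "
from rig import bot
print(bot.hand_in())"
```

```text
the job is handed in; nothing more can be done
None
```

The oval is off its hook and stands foot down, leaning back by itself in the middle of the display block's groove; the neighbouring ornaments look undisturbed, and I handed the job in at about 14 s on the robot's clock, with no verdict shown.

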